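Load the cell slide and click it home

ROBOT

A 6-joint arm with a two-finger parallel gripper is mounted at the origin on the work surface. World frame = base frame: x ahead of the robot, y to its left, z up, the work surface at z = 0. Lengths are in m, angles in rad, forces in N, time in s.
With the tool pointing down it reaches from about 0.275 to 0.825 m from the base axis. Payload 5.2 kg.
Tool frame: the origin (TCP) lies midway between the tips of the shut fingers; the grasp point (between the pads) lies 19 mm behind it; z points along the fingers, y is the direction in which the jaws open and shut (so a half turn about z gives the same grasp; the last joint's range is limited). The gripper opens to 93 mm and grips with 3 to 60 N. Pads are 15 mm wide; open, the fingers measure 128 mm over their backs; the gripper's body (75 mm by 188 mm) begins 65 mm behind the grasp point.
Start: joints at [-1.358, 0.259, 1.535, -0, 1.348, -0.203], TCP at [0.222, -0.503, 0.219] pointing down, gripper open.
Joint ranges: [-3.14, 3.14], [-0.91, 2.08], [0.19, 2.58], [-1.22, 4.36], [0.22, 2.71], [-3.12, 3.12]. Speed limits (rad/s): [2.57, 2.57, 3.14, 3.14, 3.14, 3.14].

INTERFACE

Orientations are given as a 3x3 rotation matrix whose columns are the frame's x, y, z axes.
In Python, from rig import ctrl gives the robot as it stands.
- The arm moves only by the shell command python3 -m creep 'ROWS'. ROWS is JSON, a list that holds one entry, the list of rows, each a list of 7 numbers: the finger opening in cm, from 0 to 9.3, then the shift along the tool's x, y, z in cm, then the turn, a rotation vector about the tool's x, y, z in degrees. A call has 1 to 20 rows; each row is the pose to reach, as a shift and turn from the pose commanded when the call began, along the tool's axes at that moment; what a row does not reach only later rows make up. A row lasts 1/10 s, in which the tool goes at most 50 mm and 8.59 degrees, less where a joint would pass 70% of its speed; a pose out of reach is approached as far as the arm can. A call with a gripper value outside its range is refused whole. The fingers move at their own pace and stop on an object; the grip force is fixed at half the most. Time passes only in rows, so rows that repeat a pose let the fingers close. It gives the time, the measured TCP pose, the force and the opening at its end, in the units of the state.
- ctrl.sense(): the state, without advancing time (a new reading comes with each control period).
- ctrl.snapshot(name): name is "scene" or "top"; returns a dict with "frame" (420x560x3 uint8, red, green, blue), "fx", "fy", "cx", "cy" (pixels), "eye" and "attitude" of the camera in the world. Camera axes: x right, y down, z forward; pixel columns grow to the right and rows downward; lengths in m; the calibration is good to about 2 mm. A picture is of the moment at which its call begins. There is no depth.
- ctrl.hand_in(): hands the job in, once; it reports no verdict.
The state is a dict: "time_s": time; "qpos": joint angles; "dq": joint speeds; "joint_torque": joint torques, N m; "ee_pos": TCP position; "tool_rot": TCP orientation; "contact_force": force on the tool from outside, world axes, zero at the start; "moment": the same for the moment, N m; "grip_width": finger opening in m.
Only numpy, scipy, OpenCV 4.12 (cv2) and the standard library are available. Lean on these libraries where they do the work, as an engineer would, in place of code of your own. Each camera call takes 0.05 s, during which the arm holds its last target.

TASK

Get this sample ready to measure: pull the lock pin out of the slide and stand it in the parking hole of the slide's bed, and take the tall square cell from the rack and stand it fully down in the carriage's pocket. Then push the carriage along the slide, between the lamp and the detector, until it clicks home against its stop; leave everything else on the bench standing where it is.

Things in the scene. Friction and masses are not known exactly. Their poses are not given: they have to be found in the camera images.
- slide: Cell slide, fixed: aluminium bed 280 mm long (own x -160 to +120 mm), 150 wide (y +-75), 25 thick, z = 0 on the table. The carriage travels along own +x on the line y = 0. At the start the lock pin stands in a hole in the track at x = +18, y = 0, and stops the carriage. A detent housing stands at x = 40 to 60, y = -41 to -65, top 49 mm above the table.
- park (a point): Centre of the mouth of the lock pin's parking hole (14 mm diameter, 18 mm deep, 2 mm chamfer), at x = -125, y = +55 mm of the slide's frame, 25 mm above the table. Axes as the slide. The hole in the track where the pin starts is alike.
- carriage (a joint): How far the carriage stands along the slide, in m: 0 = fully back, 0.150 = home against the stop. About 1 N of drag. From about 0.137 a spring plunger resists with about 6 to 10 N; past about 0.145 it snaps behind the carriage's bump, drives it to the stop at 0.150 and holds it. Let go before that, the carriage springs back a few mm.
- pocket (a point): Centre of the mouth of the carriage's square pocket: 22 mm square, 18 mm deep, 2.5 mm chamfer, sides along the slide's x and y, mouth 54 mm above the table in the top of the dark carriage block (60 mm along x, 56 mm along y). Moves with the carriage, axes as the slide.
- tab (a point): Middle of the top edge of the rear (-x) face of the carriage's push tab, an upright steel plate 10 mm thick (x), 36 mm wide (y), top 89 mm above the table, 35 mm above the block. Push its rear face or pinch it. The rear face is 55 mm behind the pocket's centre. Moves with the carriage, axes as the slide.
- pin: Steel lock pin, 75 mm tall, upright, origin at the centre of its foot, z up: a 12 mm round shank (pointed foot, up to z = 48) and a 24 mm round head from z = 50 to 75. Its foot is 7 mm above the table when it stands in a hole. 60 g.
- rack: White cell rack, fixed: 150 mm long (own x), 60 mm wide (own y), 25 mm high, origin on the table under its centre. Three square wells, 21 mm square and 18 mm deep, at x = -45, 0 and +45 mm, y = 0, hold the cell, the short cell and the vial in any order.
- cell: The tall square cell: 18 mm square and 60 mm tall, pale, with a grey 15 mm round stopper 12 mm high on top (72 mm in all); about 42 g. Origin at the centre of its underside, z up. Its foot is 7 mm above the table when it stands in the rack, and 36 mm when it stands fully down in the carriage's pocket. It fits the pocket in any of four ways round.
- shortcell: Bystander in the rack: short square cell, 18 mm square, 38 mm tall plus a 12 mm stopper. Origin under its centre.
- vial: Bystander in the rack: round vial, 18 mm diameter, 60 mm tall plus a 12 mm stopper. Origin under its centre.
- jar: Bystander: white jar, 48 mm diameter, 72 mm high, standing beside the rack. Origin under its centre.
- beaker: Bystander: open pale beaker, 58 mm diameter, 70 mm high, standing on the other side of the rack. Origin under its centre.
- bottle: Bystander: white bottle, 54 mm diameter, 145 mm high, standing off the rack's end. Origin under its centre.
- weight: Bystander: steel calibration weight, 36 mm diameter, 56 mm high, standing beside the slide. Origin under its centre.
- flask: Bystander: amber bottle, 52 mm diameter, 120 mm high, standing on the other side of the slide. Origin under its centre.
- beam (a point): Point midway between the black lamp head and the black detector, 67 mm above the table at x = +80, y = 0 of the slide. Each is 36 mm along x, top 80 mm above the table; 70 mm gap between them. Behind the lamp head a white lamp housing, 70 mm along x, 76 mm high, reaches to y = -135. The carriage's pocket stands below this point when home.
Things that resemble listed ones, but are neither listed nor needed, are in the scene too. Leave any orange or purple look-alike of the pin alone.

How it is judged:
On the way, in this order (a step that is already met when the one before it is completed fails the run):
1. the lock pin stands in the parking hole and the cell stands fully down in the pocket, the carriage not yet pushed home (horizontal distance between pin and park below 0.005 m and height (world z) of pin below 0.011 m and angle between pin's own z axis and vertical below 0.25 rad and horizontal distance between cell and pocket below 0.005 m and height (world z) of cell below 0.04 m and angle between cell's own z axis and vertical below 0.2 rad and value of joint carriage below 0.13 m), for 0.2 s.
2. the carriage has clicked home (value of joint carriage above 0.147 m), for 0.2 s.
At the end, for the whole second after the job is handed in: The carriage is clicked home (within 3 mm of the stop), the cell stands upright and fully down in its pocket (within 5 mm of its centre, at most 4 mm short of the floor), the lock pin stands upright and fully down in the parking hole (same tolerances), and both are at rest (value of joint carriage above 0.147 m and horizontal distance between pin and park below 0.005 m and height (world z) of pin below 0.011 m and angle between pin's own z axis and vertical below 0.25 rad and horizontal distance between cell and pocket below 0.005 m and height (world z) of cell between 0.032 and 0.04 m and angle between cell's own z axis and vertical below 0.2 rad and linear speed of each of cell, pin below 0.02 m/s); the robot touches nothing.
It fails at once if a bystander is knocked over or shifted by more than 30 mm (a thing in the rack: pulled out or shifted by more than 15 mm) (distance of any of shortcell, vial from where it was at the start of the episode above 0.015 m or distance of any of jar, beaker, bottle, weight, flask from where it was at the start of the episode above 0.03 m or angle between any of jar, beaker, bottle, weight, flask's own z axis and vertical above 0.6 rad).
It also fails if it takes over 72 s, if anything falls off the work surface, if the arm or the gripper's body presses on something with over 40 N, if the wrist force passes 120 N, or if a joint passes its speed limit or range.

## Working session

There is one attempt and no reset: what is moved stays moved. The work goes in short steps, Python scripts to look and compute and a shell command to move; the robot and the scene stay as the last step left them, time stands still between calls to the robot, and variables do not carry over. Pictures are saved under pics/ and viewed, and the job is handed in when it is done.

```bash
ls; mkdir -p pics; cat > h.py <<'E'
import numpy as np, cv2, pickle
from rig import ctrl
def snap(name,tag):
    s=ctrl.snapshot(name); pickle.dump(s,open(f'pics/{tag}.pkl','wb'))
    cv2.imwrite(f'pics/{tag}.png',cv2.cvtColor(np.asarray(s['frame']),cv2.COLOR_RGB2BGR)); return s
def load(tag): return pickle.load(open(f'pics/{tag}.pkl','rb'))
def ray(s,u,v):
    d=np.array([(u-s['cx'])/s['fx'],(v-s['cy'])/s['fy'],1.]); return np.array(s['eye']),np.array(s['attitude'])@d
def onz(s,u,v,z):
    e,d=ray(s,u,v); return e+d*(z-e[2])/d[2]
def proj(s,p):
    c=np.array(s['attitude']).T@(np.asarray(p,float)-np.array(s['eye'])); return s['fx']*c[0]/c[2]+s['cx'], s['fy']*c[1]/c[2]+s['cy']
def crop(tag,u0,v0,u1,v1,k,out):
    im=cv2.imread(f'pics/{tag}.png')[v0:v1,u0:u1]; cv2.imwrite(f'pics/{out}.png',cv2.resize(im,None,fx=k,fy=k,interpolation=cv2.INTER_CUBIC))
E
python3 - <<'E'
from h import *
for n in('top','scene'):
    s=snap(n,n+'0'); print(n,s['fx'],s['cx'],s['cy'],s['eye'],np.round(s['attitude'],3).tolist())
st=ctrl.sense(); print(st['ee_pos'],np.round(st['tool_rot'],4).tolist(),st['time_s'],st['grip_width'])
E
```

```text
pics
top 415.80890926429635 290.0001596687813 206.03568877557163 [0.53774218 0.01305035 0.90012373] [[-0.002, -0.999, 0.034], [-1.0, 0.003, 0.013], [-0.013, -0.034, -0.999]]
scene 382.63410209771996 273.5908135382006 209.47247465190733 [1.25085198 0.1517242  0.70673649] [[-0.201, 0.65, -0.733], [0.979, 0.122, -0.161], [-0.015, -0.75, -0.661]]
[ 0.22205309 -0.50264762  0.21792391] [[0.9148, 0.4039, -0.0004], [0.4039, -0.9148, 0.0016], [0.0003, -0.0016, -1.0]] 0.1 0.0928399020049584
```

View pics/top0.png

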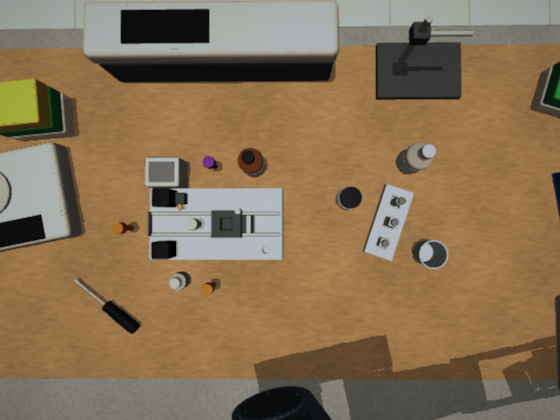

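View pics/scene0.png

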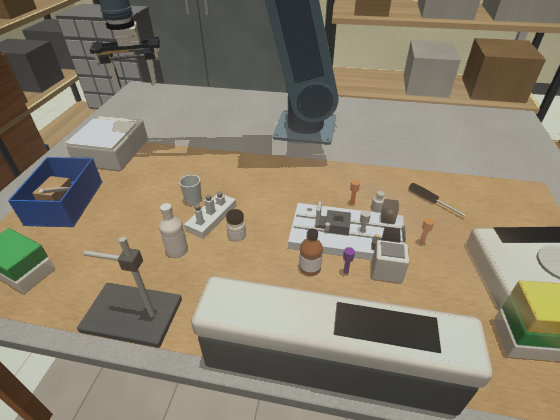

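```bash
python3 -c "
from h import *
crop('top0',135,140,295,300,5,'c1');crop('top0',330,130,460,280,4,'c2');crop('scene0',160,165,260,265,6,'c3');crop('scene0',280,170,440,290,5,'c4')"
```

```text
(no output)
```

View pics/c1.png

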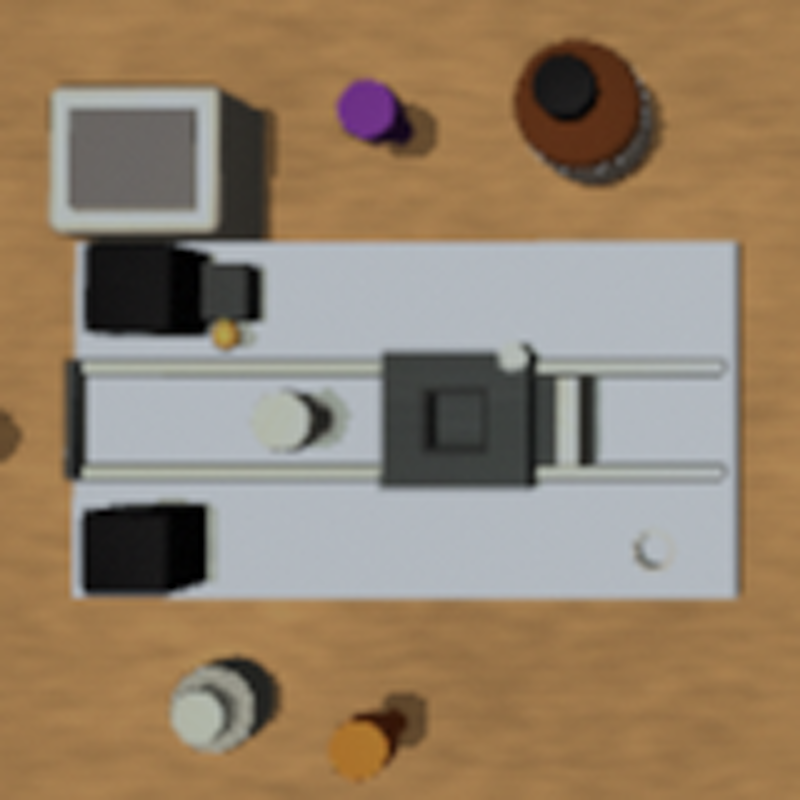

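View pics/c2.png

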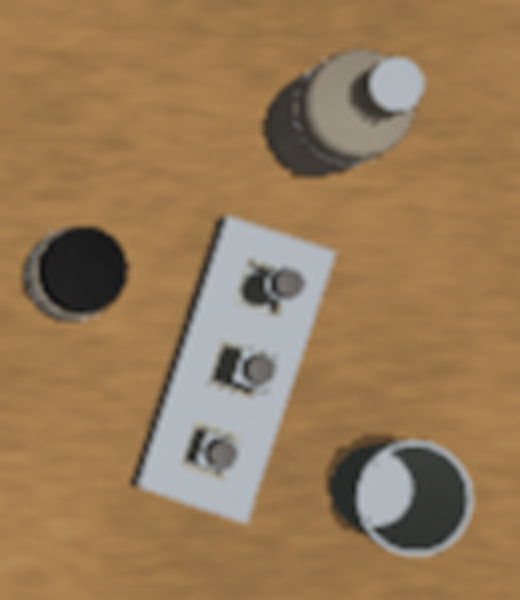

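View pics/c3.png

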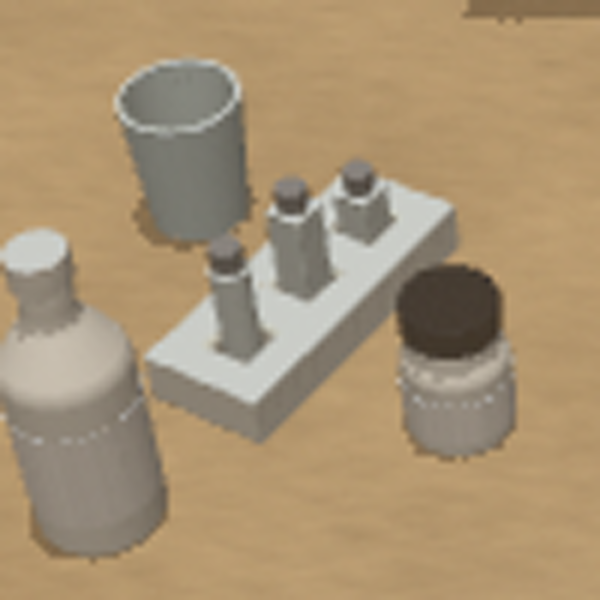

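View pics/c4.png

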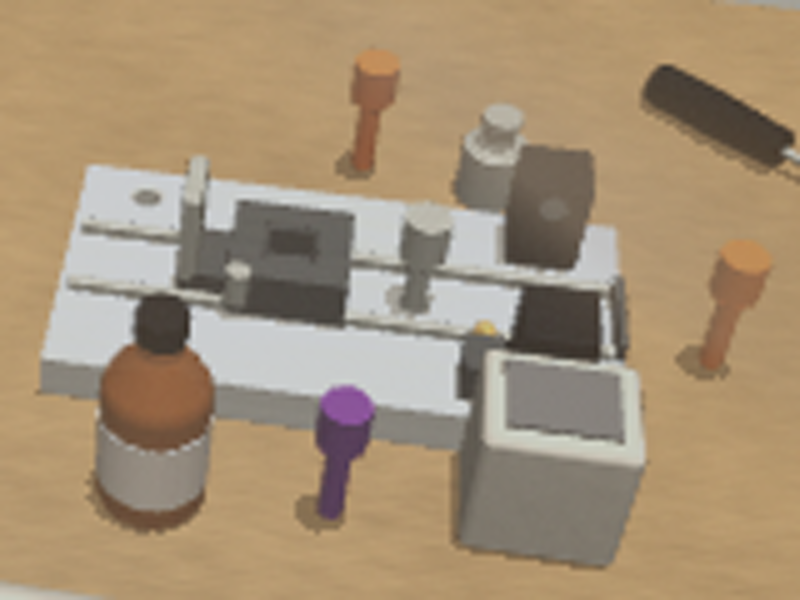

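```bash
cat > m.py <<'E'
from h import *
s=load('top0'); im=np.array(s['frame']); 
hsv=cv2.cvtColor(im,cv2.COLOR_RGB2HSV)
m=((hsv[...,1]<60)&(hsv[...,2]>130)).astype(np.uint8)
def rect(u0,v0,u1,v1,z,nm):
    mm=np.zeros_like(m); mm[v0:v1,u0:u1]=m[v0:v1,u0:u1]
    n,lab,stt,c=cv2.connectedComponentsWithStats(mm); k=1+np.argmax(stt[1:,4])
    pts=np.argwhere(lab==k)[:,::-1]
    # dense corners
    cs=cv2.findContours((lab==k).astype(np.uint8),cv2.RETR_EXTERNAL,cv2.CHAIN_APPROX_NONE)[0]
    w=np.array([onz(s,*p,z)[:2] for p in cs[0][:,0]],np.float32)
    r=cv2.minAreaRect(w); print(nm,r, cv2.boxPoints(r).round(4).tolist()); return r
rect(140,180,290,266,.025,'bed'); rect(355,175,425,265,.025,'rack')
def blob(mask,u0,v0,u1,v1,z,nm):
    mm=np.zeros_like(m); mm[v0:v1,u0:u1]=mask[v0:v1,u0:u1]
    n,lab,stt,c=cv2.connectedComponentsWithStats(mm); k=1+np.argmax(stt[1:,4]); print(nm,c[k],stt[k],onz(s,*c[k],z).round(4))
H=hsv
for nm,(u0,v0,u1,v1) in dict(pin=(183,214,203,234),hole=(260,244,272,256),c1=(395,194,408,206),c2=(388,215,402,230),c3=(378,236,392,250)).items():
    print(nm); 
    if nm[0]=='c': 
        g=((H[...,1]<60)&(H[...,2]>85)&(H[...,2]<140)).astype(np.uint8); blob(g,u0,v0,u1,v1,{'c1':.079,'c2':.079,'c3':.057}[nm],nm)
        print(im[v0:v1,u0:u1].mean(2).astype(int))
    else: print(im[v0:v1,u0:u1].mean(2).astype(int))
E
python3 m.py
```

```text
bed ((0.5311824679374695, 0.18312521278858185), (0.27863144874572754, 0.14986808598041534), 89.90740966796875) [[0.4560000002384186, 0.04390000179409981], [0.60589998960495, 0.043699998408555984], [0.6062999963760376, 0.322299987077713], [0.45649999380111694, 0.32260000705718994]]
rack ((0.5331919193267822, -0.1823996901512146), (0.06074340641498566, 0.15079617500305176), 71.39649963378906) [[0.4519999921321869, -0.18709999322891235], [0.5950000286102295, -0.23520000278949738], [0.614300012588501, -0.1776999980211258], [0.4713999927043915, -0.12960000336170197]]
pin
[[147 147 148 149 147 149 148 148 148 148 148 148 148 148 148 148 149 148
  148 148]
 [146 147 147 147 147 147 147 147 147 147 147 147 147 147 147 147 147 147
  147 147]
 [184 184 184 184 184 185 184 184 185 184 184 184 184 184 185 184 185 185
  185 183]
 [185 184 184 184 184 184 184 181 172 165 168 177 184 185 184 184 178 170
  177 185]
 [184 184 184 184 180 180 183 180 167 160 145 132 138 144 160 171 161 151
  161 178]
 [183 184 184 183 176 176 180 179 178 178 161 114  62  53 100 131 142 148
  150 161]
 [184 184 182 178
[... 3711 characters left out ...]
7  49 118 161 154 152 158 152 152 172 180 181 183]
 [ 85  46  68 145 169 145 135 124 122 136 154 172 180 184]
 [ 55  46 111 151 118  64  72  89 114 133 152 171 179 184]
 [ 47  49 122 128  59  70  99 106 103 103 137 168 179 184]
 [ 46  68 116  98  61 102 112 109 105 102 111 157 183 183]
 [ 45 110 145  99  82 114 113 110 107 104 105 151 183 184]
 [ 48 136 174 116  72 106 113 110 106 103 119 162 184 184]
 [ 92 131 178 148  84  92 108 110 107 104 143 178 184 184]
 [145 141 159 149 127 118 117 112 114 129 164 184 184 183]
 [171 166 155 146 148 140 113 128 154 168 179 183 184 184]
 [183 179 175 171 166 148 122 146 178 182 183 184 184 184]
 [184 184 184 182 179 175 165 163 175 182 183 183 183 183]]
```

```bash
python3 - <<'E'
from h import *
s=load('top0');S=load('scene0')
print('pin',onz(s,191,223.3,.082),'hole',onz(s,265,249.3,.025),'pocket',onz(s,226.2,223.5,.054),'stop',onz(s,395,222.2,.079))
def chk(nm,p): print(nm,'top',np.round(proj(s,p),1),'scene',np.round(proj(S,p),1), 'crop4',np.round((np.array(proj(S,p))-[280,170])*5,0),'crop1',np.round((np.array(proj(s,p))-[135,140])*5,0),'crop3',np.round((np.array(proj(S,p))-[160,165])*6,0))
chk('pin',(.5312,.2211,.082));chk('park',(.4762,.0781,.025));chk('pocket',(.5312,.1331,.054));chk('cell',(.5332,-.1824,.079));chk('tab',(.5312,.0781,.089))
E
```

```text
pin [0.53182968 0.21939181 0.082     ] hole [0.47650367 0.07751624 0.025     ] pocket [0.53105892 0.1544919  0.054     ] stop [ 0.53306775 -0.18239025  0.079     ]
pin top [190.1 223.6] scene [365.1 213.3] crop4 [426. 216.] crop1 [276. 418.] crop3 [1231.  290.]
park top [264.7 249.4] scene [308.6 209. ] crop4 [143. 195.] crop1 [649. 547.] crop3 [891. 264.]
pocket top [236.7 223.4] scene [327.9 217.2] crop4 [239. 236.] crop1 [508. 417.] crop3 [1007.  313.]
cell top [395.  222.1] scene [206.9 195.4] crop4 [-365.  127.] crop1 [1300.  411.] crop3 [282. 183.]
tab top [262.3 223.5] scene [306.7 204. ] crop4 [134. 170.] crop1 [636. 417.] crop3 [880. 234.]
```

```bash
cat > go.py <<'E'
import sys
from h import *
st=ctrl.sense(); R=np.array(st['tool_rot']); p=np.array(st['ee_pos'])
print('t',round(st['time_s'],2),'p',p.round(4),'xang',np.degrees(np.arctan2(R[1,0],R[0,0])).round(2),'tilt',R[:,2].round(4),'F',np.round(st['contact_force'],2),'w',round(st['grip_width'],4),'q',np.round(st['qpos'],2))
if len(sys.argv)>1:
    x,y,z,a=map(float,sys.argv[1:]); a=np.radians(a)
    T=np.array([[np.cos(a),np.sin(a),0],[np.sin(a),-np.cos(a),0],[0,0,-1]])
    print('shift cm',(R.T@(np.array([x,y,z])-p)*100).round(2),'rotvec',np.degrees(cv2.Rodrigues(R.T@T)[0].ravel()).round(2))
E
python3 go.py .5315 .2203 .16 90
```

```text
t 0.1 p [ 0.2221 -0.5026  0.2179] xang 23.82 tilt [-4.0e-04  1.6e-03 -1.0e+00] F [-0.6   0.76  0.69] w 0.0928 q [-1.36  0.26  1.54 -0.    1.35 -0.2 ]
shift cm [ 57.51 -53.63   5.89] rotvec [ -0.07  -0.07 -66.18]
```

```bash
python3 -m creep '[[[5,5.7,-5.3,0,0,0,-6.6],[5,11.5,-10.7,0,0,0,-13.2],[5,17.3,-16,0,0,0,-19.9],[5,23,-21.5,0,0,0,-26.5],[5,28.8,-26.8,0,0,0,-33],[5,34.5,-32.2,0,0,0,-39.7],[5,40.3,-37.5,0,0,0,-46.3],[5,46,-42.9,0.5,0,0,-52.9],[5,51.8,-48.3,1,0,0,-59.5],[5,57.5,-53.6,2,-0.1,-0.1,-66.2],[5,57.5,-53.6,2,-0.1,-0.1,-66.2],[5,57.5,-53.6,2,-0.1,-0.1,-66.2],[5,57.5,-53.6,2,-0.1,-0.1,-66.2],[5,57.5,-53.6,2,-0.1,-0.1,-66.2],[5,57.5,-53.6,2,-0.1,-0.1,-66.2],[5,57.5,-53.6,2,-0.1,-0.1,-66.2]]]'; python3 go.py .5315 .2203 .052 90
```

```text
time_s: 1.7
ee_pos: [0.5319, 0.2225, 0.1979]
tool_rot: [[-0.002, 1.0, -0.0], [1.0, 0.002, -0.002], [-0.002, -0.0, -1.0]]
contact_force: [1.4, 0.6, -0.1]
grip_width: 0.05
t 1.7 p [0.5319 0.2225 0.1979] xang 90.12 tilt [-2.e-04 -2.e-03 -1.e+00] F [ 1.4   0.64 -0.08] w 0.05 q [ 0.2   0.32  1.5  -0.    1.32  0.2 ]
shift cm [-0.19 -0.04 14.59] rotvec [-0.01  0.11  0.12]
```

```bash
python3 -m creep '[[[5,0,0,4,0,0,0],[5,0,0,8,0,0,0],[5,0,0,8,0,0,0],[5,0,0,8,0,0,0]]]'; python3 go.py .5315 .2203 .052 90;python3 - <<'E'
from h import *
snap('top','top1');snap('scene','scene1');crop('scene1',280,100,440,250,4,'c5')
crop('top1',135,140,295,300,4,'c6')
E
```

```text
time_s: 2.1
ee_pos: [0.5312, 0.2191, 0.1185]
tool_rot: [[-0.0, 1.0, -0.002], [1.0, 0.0, -0.003], [-0.003, -0.002, -1.0]]
contact_force: [1.2, 0.6, 1.2]
grip_width: 0.0499
t 2.1 p [0.5312 0.2191 0.1185] xang 90.02 tilt [-0.0017 -0.0027 -1.    ] F [1.19 0.61 1.18] w 0.0499 q [ 0.2   0.39  1.61 -0.    1.15  0.2 ]
shift cm [0.13 0.04 6.65] rotvec [-0.1   0.16  0.02]
```

View pics/c5.png

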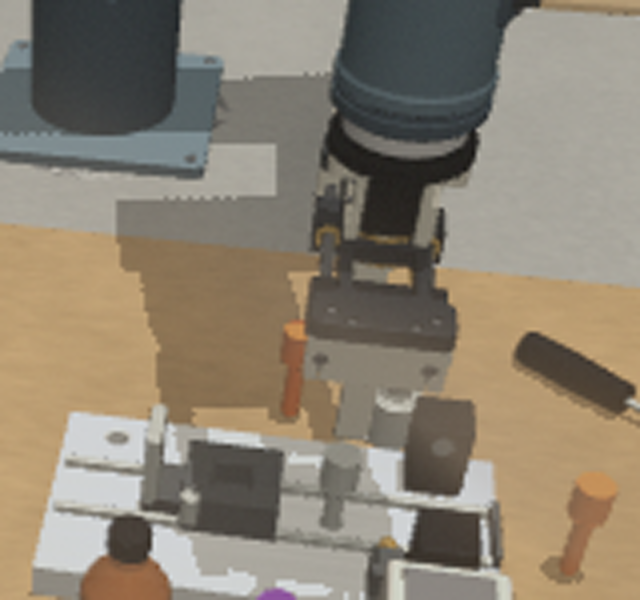

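View pics/c6.png

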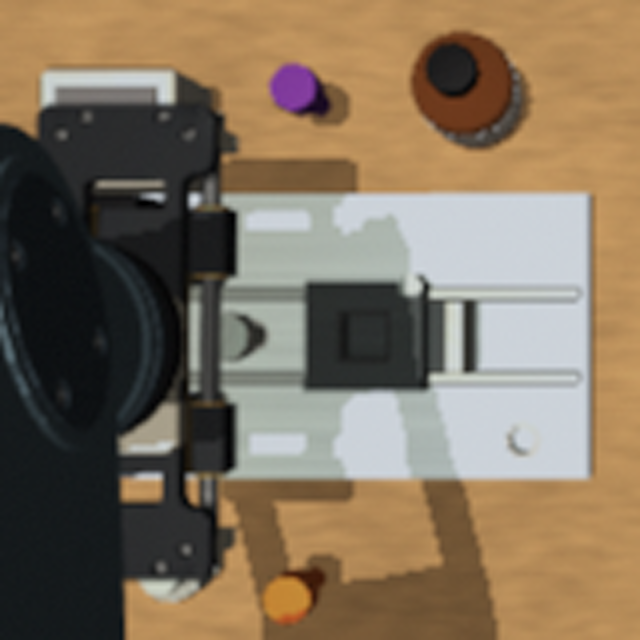

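```bash
python3 -m creep '[[[5,0,0,2,0,0,0],[5,0,0,4,0,0,0],[5,0,0,5.5,0,0,0],[5,0,0,6.7,0,0,0],[5,0,0,6.7,0,0,0],[5,0,0,6.7,0,0,0],[0,0,0,6.7,0,0,0],[0,0,0,6.7,0,0,0],[0,0,0,6.7,0,0,0],[0,0,0,6.7,0,0,0],[0,0,0,6.7,0,0,0],[0,0,0,6.7,0,0,0],[0,0,0,6.7,0,0,0],[0,0,0,6.7,0,0,0]]]'; python3 go.py
```

```text
time_s: 3.6
ee_pos: [0.532, 0.2192, 0.052]
tool_rot: [[-0.0, 1.0, 0.001], [1.0, 0.0, -0.002], [-0.002, 0.001, -1.0]]
contact_force: [-1.4, 0.0, 3.8]
grip_width: 0.0232
t 3.6 p [0.532  0.2192 0.052 ] xang 90.02 tilt [ 0.001  -0.0022 -1.    ] F [-1.37  0.01  3.77] w 0.0232 q [ 0.2   0.46  1.68 -0.    1.    0.2 ]
```

```bash
python3 -m creep '[[[0,0,0,-1,0,0,0],[0,0,0,-2,0,0,0],[0,0,0,-4,0,0,0],[0,0,0,-6.5,0,0,0],[0,0,0,-9,0,0,0],[0,0,0,-10.5,0,0,0],[0,0,0,-10.5,0,0,0],[0,0,0,-10.5,0,0,0],[0,0,0,-10.5,0,0,0]]]'; python3 go.py .4764 .0778 .157 90;python3 - <<'E'
from h import *
snap('scene','scene2');crop('scene2',280,50,440,250,3,'c7')
E
```

```text
time_s: 4.5
ee_pos: [0.5309, 0.2191, 0.1556]
tool_rot: [[-0.0, 1.0, -0.002], [1.0, 0.0, -0.003], [-0.003, -0.002, -1.0]]
contact_force: [0.2, -0.3, -0.4]
grip_width: 0.0236
t 4.5 p [0.5309 0.2191 0.1556] xang 90.02 tilt [-0.0016 -0.0027 -1.    ] F [ 0.21 -0.32 -0.39] w 0.0236 q [ 0.2   0.35  1.56 -0.    1.23  0.2 ]
shift cm [-14.13  -5.45  -0.1 ] rotvec [-0.09  0.16  0.02]
```

View pics/c7.png

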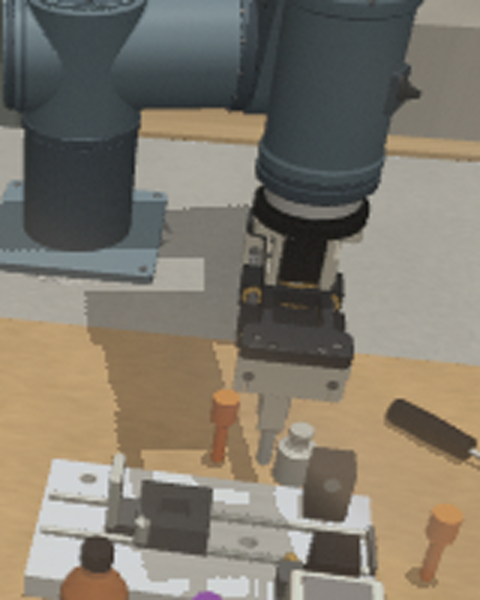

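```bash
python3 -m creep '[[[0,-2,-0.8,0,0,0,0],[0,-5,-1.9,0,0,0,0],[0,-8,-3,0,0,0,0],[0,-11,-4.2,0,0,0,0],[0,-13.3,-5.1,0,0,0,0],[0,-14.3,-5.5,0,0,0,0],[0,-14.3,-5.5,0,0,0,0],[0,-14.3,-5.5,0,0,0,0],[0,-14.3,-5.5,3,0,0,0],[0,-14.3,-5.5,6,0,0,0],[0,-14.3,-5.5,7.7,0,0,0],[0,-14.3,-5.5,7.7,0,0,0],[0,-14.3,-5.5,7.7,0,0,0]]]'; python3 go.py .4764 .0778 .157 90;python3 - <<'E'
from h import *
snap('scene','scene3');crop('scene3',260,120,380,240,5,'c8');snap('top','top3');crop('top3',220,200,300,280,6,'c9')
E
```

```text
time_s: 5.85
ee_pos: [0.4772, 0.077, 0.08]
tool_rot: [[-0.002, 1.0, 0.0], [1.0, 0.002, -0.002], [-0.002, 0.0, -1.0]]
contact_force: [-0.2, -0.8, -0.3]
grip_width: 0.0231
t 5.85 p [0.4772 0.077  0.08  ] xang 90.09 tilt [ 2.e-04 -2.e-03 -1.e+00] F [-0.24 -0.84 -0.27] w 0.0231 q [-0.07  0.29  1.88 -0.    0.98 -0.07]
shift cm [ 0.07 -0.08 -7.7 ] rotvec [0.01 0.12 0.09]
```

View pics/c8.png

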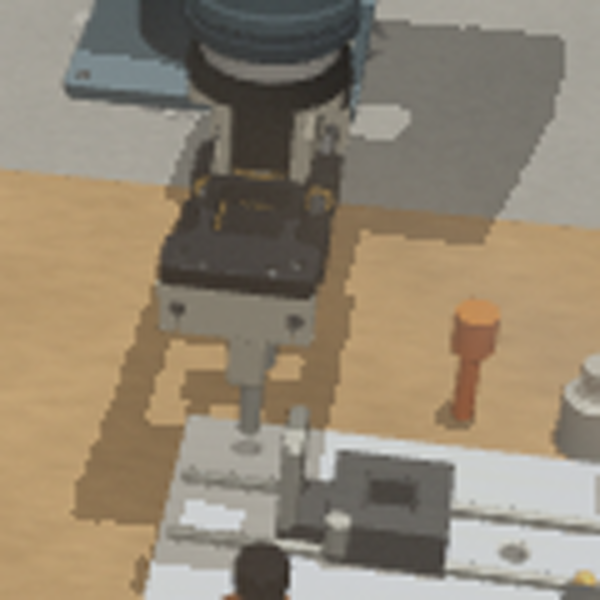

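View pics/c9.png

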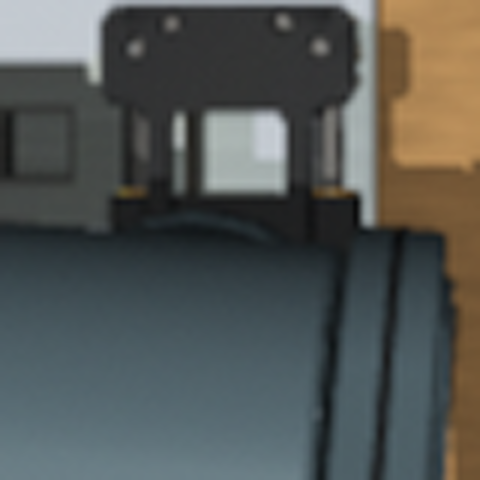

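Pin tip is at crop (249,432), just above the park hole at (247,447), and the two are aligned. I'll lower it.

```bash
python3 -m creep '[[[0,0,0,0.7,0,0,0],[0,0,0,1.2,0,0,0],[0,0,0,1.7,0,0,0],[0,0,0,2.2,0,0,0],[0,0,0,2.6,0,0,0],[0,0,0,2.8,0,0,0],[0,0,0,2.8,0,0,0]]]'; python3 go.py
```

```text
time_s: 6.65
ee_pos: [0.4765, 0.0761, 0.052]
tool_rot: [[-0.0, 1.0, -0.0], [1.0, 0.0, -0.002], [-0.002, -0.0, -1.0]]
contact_force: [-1.5, 0.1, 1.1]
grip_width: 0.0233
t 6.65 p [0.4765 0.0761 0.052 ] xang 90.02 tilt [-3.0e-04 -2.3e-03 -1.0e+00] F [-1.46  0.13  1.06] w 0.0233 q [-0.07  0.33  1.91 -0.    0.91 -0.07]
```

```bash
python3 -m creep '[[[4.5,0,0,0,0,0,0],[4.5,0,0,0,0,0,0],[4.5,0,0,0,0,0,0],[4.5,0,0,0,0,0,0],[4.5,0,0,-1,0,0,0],[4.5,0,0,-3,0,0,0],[4.5,0,0,-6,0,0,0],[4.5,0,0,-10,0,0,0],[4.5,0,0,-14,0,0,0],[4.5,0,0,-15,0,0,0],[4.5,0,0,-15,0,0,0]]]'; python3 go.py .5332 -.1824 .2 161.4; python3 - <<'E'
from h import *
snap('scene','scene4');crop('scene4',260,150,400,260,5,'c10')
E
```

```text
time_s: 7.75
ee_pos: [0.478, 0.0764, 0.2042]
tool_rot: [[-0.0, 1.0, 0.005], [1.0, 0.0, -0.003], [-0.003, 0.005, -1.0]]
contact_force: [0.4, 0.3, -0.1]
grip_width: 0.0451
t 7.75 p [0.478  0.0764 0.2042] xang 90.03 tilt [ 0.0054 -0.0026 -1.    ] F [ 0.43  0.27 -0.06] w 0.0451 q [-0.07  0.15  1.71 -0.    1.28 -0.07]
shift cm [-25.88   5.51   0.52] rotvec [  0.17   0.32 -71.37]
```

View pics/c10.png

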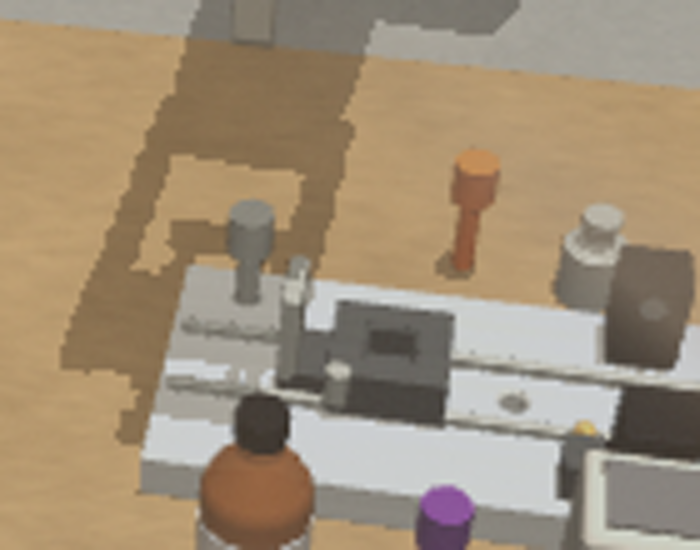

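```bash
python3 -m creep '[[[4,-2.5,0.5,0,0,0,-7],[4,-5,1.1,0,0,0,-14],[4,-7.5,1.6,0,0,0,-21],[4,-10,2.2,0,0,0,-28],[4,-13,2.8,0,0,0,-35],[4,-15.5,3.4,0,0,0,-43],[4,-18,3.9,0,0,0,-50],[4,-20.5,4.5,0,0,0,-57],[4,-23,5,0,0,0,-64],[4,-25.95,5.65,0,0,0,-71.4],[4,-25.95,5.65,0,0,0,-71.4],[4,-25.95,5.65,0,0,0,-71.4],[4,-25.95,5.65,5,0,0,-71.4],[4,-25.95,5.65,9,0,0,-71.4],[4,-25.95,5.65,9,0,0,-71.4],[4,-25.95,5.65,9,0,0,-71.4]]]'; python3 go.py .5332 -.1824 .04 161.4; python3 - <<'E'
from h import *
snap('scene','scene5');crop('scene5',140,80,290,250,4,'c11');snap('top','top5');crop('top5',330,150,470,280,4,'c12')
E
```

```text
time_s: 9.4
ee_pos: [0.5328, -0.182, 0.1123]
tool_rot: [[-0.948, 0.318, -0.002], [0.318, 0.948, -0.001], [0.001, -0.001, -1.0]]
contact_force: [0.4, 0.6, 0.3]
grip_width: 0.0398
t 9.4 p [ 0.5328 -0.182   0.1123] xang 161.43 tilt [-1.7e-03 -8.0e-04 -1.0e+00] F [0.44 0.57 0.26] w 0.0398 q [-0.53  0.37  1.65 -0.    1.12 -1.77]
shift cm [-0.06 -0.02  7.23] rotvec [-0.07 -0.08  0.03]
```

View pics/c11.png

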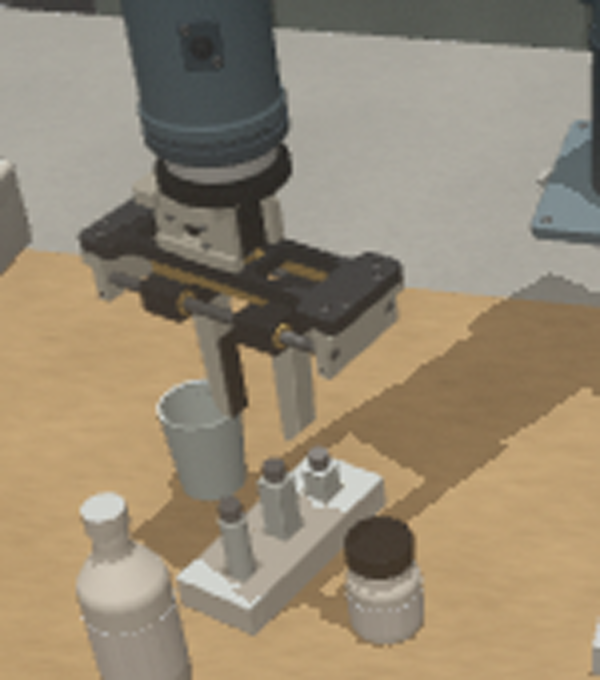

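View pics/c12.png

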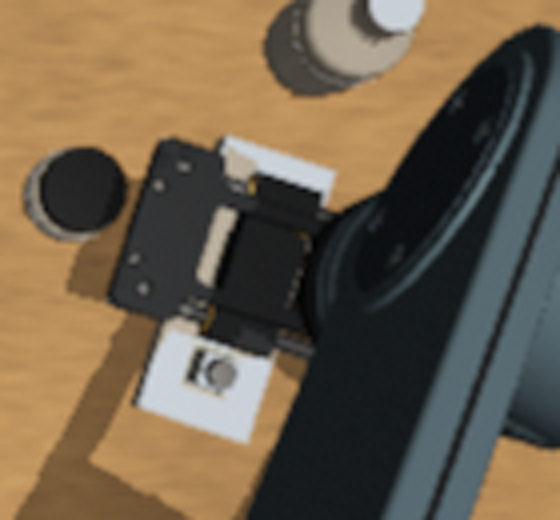

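Jaws straddle the middle item, the square tall one (scene crop (280,500)). The vial at (235,540) is round and the short cell is at (320,475). Going down to grasp it.

```bash
python3 -m creep '[[[4,0,0,2,0,0,0],[4,0,0,4,0,0,0],[4,0,0,5.5,0,0,0],[4,0,0,6.7,0,0,0],[4,0,0,7.5,0,0,0],[4,0,0,7.5,0,0,0],[4,0,0,7.5,0,0,0],[0,0,0,7.5,0,0,0],[0,0,0,7.5,0,0,0],[0,0,0,7.5,0,0,0],[0,0,0,7.5,0,0,0],[0,0,0,7.5,0,0,0],[0,0,0,7.5,0,0,0]]]'; python3 go.py
```

```text
time_s: 10.8
ee_pos: [0.5337, -0.1828, 0.0377]
tool_rot: [[-0.948, 0.319, 0.001], [0.319, 0.948, -0.001], [-0.001, -0.001, -1.0]]
contact_force: [1.5, 4.1, 1.5]
grip_width: 0.0177
t 10.8 p [ 0.5337 -0.1828  0.0377] xang 161.42 tilt [ 0.001  -0.0015 -1.    ] F [1.49 4.05 1.52] w 0.0177 q [-0.53  0.46  1.72 -0.    0.95 -1.77]
```

```bash
python3 -m creep '[[[0,0,0,-1,0,0,0],[0,0,0,-2,0,0,0],[0,0,0,-4,0,0,0],[0,0,0,-7,0,0,0],[0,0,0,-10,0,0,0],[0,0,0,-12,0,0,0],[0,0,0,-12,0,0,0],[0,0,0,-12,0,0,0]]]'; python3 go.py .5312 .1545 .157 180;python3 - <<'E'
from h import *
snap('scene','scene6');crop('scene6',140,50,290,250,3,'c13');snap('top','top6');crop('top6',135,140,295,300,4,'c14')
E
```

```text
time_s: 11.6
ee_pos: [0.5332, -0.1838, 0.1581]
tool_rot: [[-0.948, 0.319, 0.001], [0.319, 0.948, -0.004], [-0.002, -0.003, -1.0]]
contact_force: [-0.8, 0.3, -0.3]
grip_width: 0.0174
t 11.6 p [ 0.5332 -0.1838  0.1581] xang 161.41 tilt [ 0.0013 -0.0037 -1.    ] F [-0.83  0.29 -0.34] w 0.0174 q [-0.53  0.33  1.59 -0.    1.22 -1.77]
shift cm [ 1.098e+01  3.200e+01 -2.000e-02] rotvec [ -0.2    0.11 -18.59]
```

View pics/c13.png

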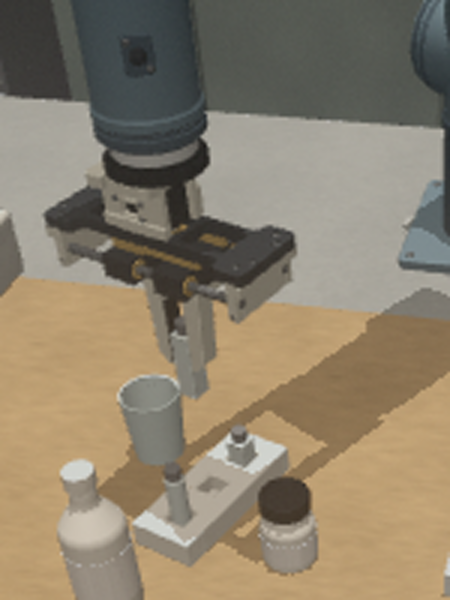

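View pics/c14.png

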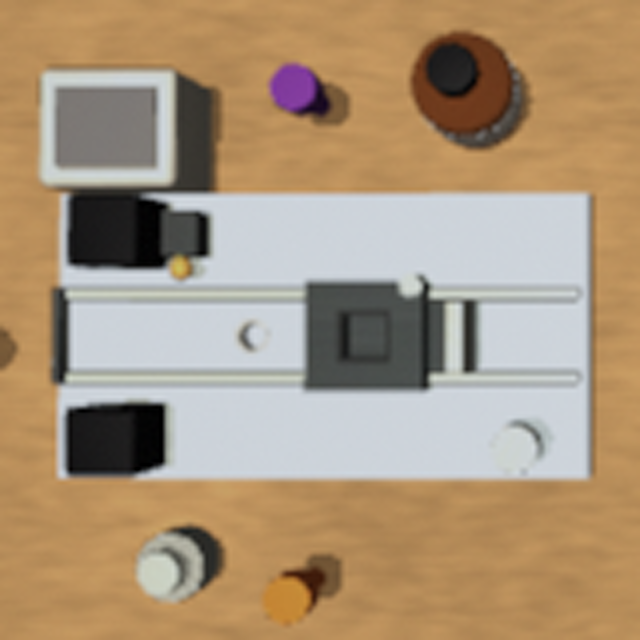

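```bash
python3 - <<'E'
from h import *
s=load('top6');g=np.array(s['frame']).astype(int).mean(2)
print(g[220:227,205:256].mean(0).astype(int)); print(g[205:245,221:231].mean(1).astype(int))
print('col205..,row205..')
def e(u,z): return onz(s,u,223.5,z)[1].round(4)
for u,z in((211,.054),(219,.054),(232.5,.054),(241.5,.054),(246,.089),(250.5,.089)): print(u,e(u,z))
E
```

```text
[210 211 211 211 211 196 137  73  73  73  73  73  74  71  59  38  26  56
  77  77  77  77  77  77  77  77  65  64  75  76  76  75  76  76  76  53
  31  61  75  75  80 159 205 206 207 157  54  43  77 150 198]
[211 211 211 211 197 142  75  76  76  77  77  76  66  58  66  69  70  70
  69  71  71  68  67  61  52  60  73  75  76  76  76  77 135 195 211 211
 211 211 211 211]
col205..,row205..
211 0.1855
219 0.1692
232.5 0.1416
241.5 0.1233
246 0.1099
250.5 0.1011
```

```bash
python3 -m creep '[[[0,0.5,1.5,0,0,0,-1],[0,1.5,4.5,0,0,0,-3],[0,2.7,8,0,0,0,-5],[0,4.1,12,0,0,0,-7],[0,5.5,16,0,0,0,-9.5],[0,6.9,20,0,0,0,-12],[0,8.2,24,0,0,0,-14],[0,9.4,27.5,0,0,0,-16],[0,10.5,30.5,0,0,0,-18],[0,11,32,0,0,0,-18.6],[0,11,32,0,0,0,-18.6],[0,11,32,0,0,0,-18.6],[0,11,32,3,0,0,-18.6],[0,11,32,5.5,0,0,-18.6],[0,11,32,6.5,0,0,-18.6],[0,11,32,6.5,0,0,-18.6],[0,11,32,6.5,0,0,-18.6]]]'; python3 go.py .5312 .1557 .0665 180;python3 - <<'E'
from h import *
snap('scene','scene7');crop('scene7',290,150,390,250,6,'c15');snap('top','top7');crop('top7',135,140,295,300,4,'c16')
s=load('scene7');print((np.array(proj(s,(.5312,.1557,.0595)))-[290,150])*6,(np.array(proj(s,(.5312,.1557,.054)))-[290,150])*6)
E
```

```text
time_s: 13.4
ee_pos: [0.5318, 0.1543, 0.0925]
tool_rot: [[-1.0, 0.001, 0.001], [0.001, 1.0, -0.002], [-0.001, -0.002, -1.0]]
contact_force: [0.2, 0.0, -0.5]
grip_width: 0.0178
t 13.4 p [0.5318 0.1543 0.0925] xang 179.95 tilt [ 0.0012 -0.0024 -1.    ] F [ 0.18  0.02 -0.48] w 0.0178 q [ 0.08  0.38  1.69 -0.    1.07 -1.49]
shift cm [0.06 0.15 2.6 ] rotvec [-0.14  0.07 -0.05]
[282.87516576 400.32994071] [281.62640444 410.04721624]
```

View pics/c15.png

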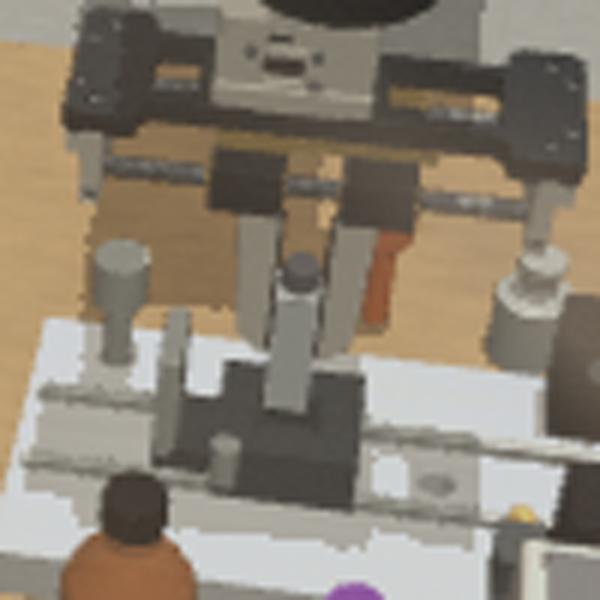

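View pics/c16.png

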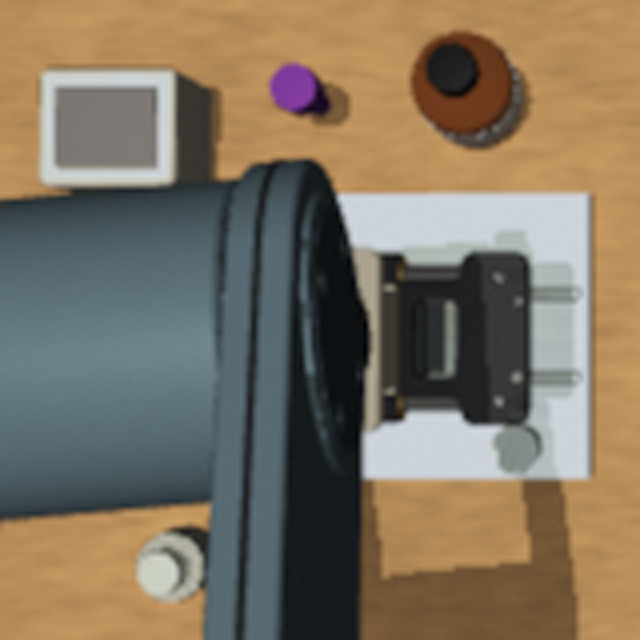

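```bash
python3 -m creep '[[[0,0,0,0.4,0,0,0],[0,0,0,0.8,0,0,0],[0,0,0,1.2,0,0,0],[0,0,0,1.6,0,0,0],[0,0,0,1.9,0,0,0],[0,0,0,2.2,0,0,0],[0,0,0,2.4,0,0,0],[0,0,0,2.4,0,0,0]]]'; python3 go.py
```

```text
time_s: 14.3
ee_pos: [0.5309, 0.155, 0.0674]
tool_rot: [[-1.0, -0.0, -0.0], [-0.0, 1.0, -0.002], [0.0, -0.002, -1.0]]
contact_force: [-0.1, 0.0, -0.3]
grip_width: 0.0179
t 14.3 p [0.5309 0.155  0.0674] xang -179.98 tilt [-2.0e-04 -2.3e-03 -1.0e+00] F [-0.1   0.03 -0.31] w 0.0179 q [ 0.08  0.41  1.72 -0.    1.01 -1.49]
```

```bash
python3 -m creep '[[[0,0,0,0.1,0,0,0],[3,0,0,0.1,0,0,0],[3,0,0,0.1,0,0,0],[3,0,0,0.1,0,0,0],[3,0,0,-1,0,0,0],[3,0,0,-3,0,0,0],[3,0,0,-6,0,0,0],[3,0,0,-10,0,0,0],[3,0,0,-10,0,0,0],[3,0,-7,-10,0,0,0],[3,0,-12,-10,0,0,0],[3,0,-16,-10,0,0,0],[3,0,-16,-10,0,0,0],[3,0,-16,-10,0,0,0]]]'; python3 go.py;python3 - <<'E'
from h import *
snap('scene','scene8');crop('scene8',290,150,390,250,6,'c17');snap('top','top8');crop('top8',135,140,295,300,4,'c18')
E
```

```text
time_s: 15.7
ee_pos: [0.5311, -0.0064, 0.1683]
tool_rot: [[-1.0, 0.003, 0.001], [0.003, 1.0, -0.002], [-0.001, -0.002, -1.0]]
contact_force: [0.1, 0.2, 0.1]
grip_width: 0.0302
t 15.7 p [ 0.5311 -0.0064  0.1683] xang 179.81 tilt [ 5.0e-04 -2.2e-03 -1.0e+00] F [0.05 0.24 0.09] w 0.0302 q [-0.22  0.26  1.66 -0.    1.22 -1.79]
```

View pics/c17.png

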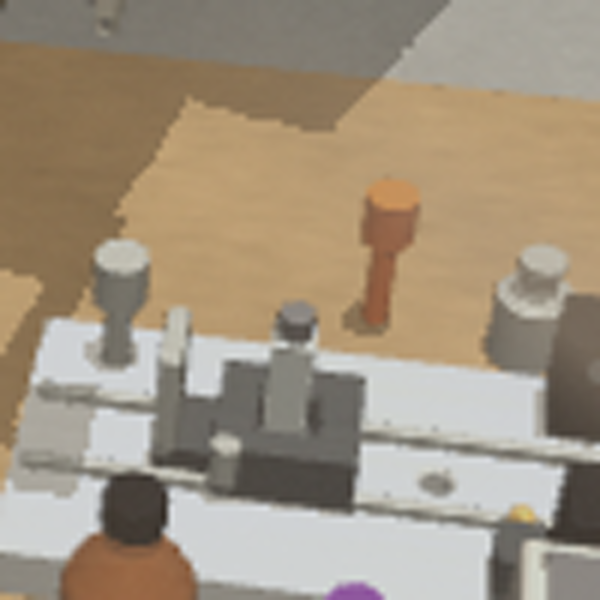

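View pics/c18.png

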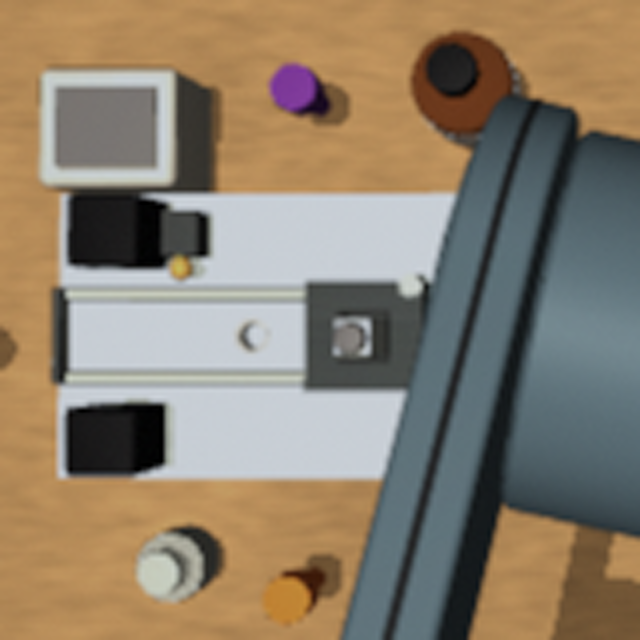

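```bash
python3 - <<'E'
from h import *
s=load('top8');S=load('scene8')
print(onz(s,222.6,224.1,.108))
e1,d1=ray(s,222.6,224.1);e2,d2=ray(S,339.2,200.9)
A=np.c_[d1,-d2];t=np.linalg.lstsq(A,e2-e1,rcond=None)[0];print(e1+d1*t[0],e2+d2*t[1])
for z in(.102,.108,.114): print(z,np.round(proj(S,(.5312,.1545,z)),1))
E
```

```text
[0.53035719 0.1523442  0.108     ]
[0.53036987 0.15210498 0.10936035] [0.52985485 0.15575673 0.1100073 ]
0.102 [338.3 203.7]
0.108 [338.6 201.8]
0.114 [338.8 199.9]
```

Cell is seated: stopper top measures z≈0.109–0.110, against 0.108 expected. Next I close the fingers behind the tab to push.

```bash
python3 -m creep '[[[0,0,3,0,0,0,0],[0,0,6,0,0,0,0],[0,0,6.5,0,0,0,0],[0,0,6.5,0,0,0,0],[0,0,6.5,2,0,0,0],[0,0,6.5,5,0,0,0],[0,0,6.5,8,0,0,0],[0,0,6.5,9.8,0,0,0],[0,0,6.5,9.8,0,0,0],[0,0,6.5,9.8,0,0,0]]]'; python3 go.py;python3 - <<'E'
from h import *
snap('scene','scene9');crop('scene9',260,120,380,240,5,'c19')
E
```

```text
time_s: 16.8
ee_pos: [0.5313, 0.0597, 0.0703]
tool_rot: [[-1.0, -0.001, 0.0], [-0.001, 1.0, -0.002], [-0.0, -0.002, -1.0]]
contact_force: [1.4, -0.5, 0.6]
grip_width: 0.0004
t 16.8 p [0.5313 0.0597 0.0703] xang -179.97 tilt [ 2.0e-04 -2.5e-03 -1.0e+00] F [ 1.36 -0.49  0.56] w 0.0004 q [-0.1   0.38  1.76 -0.    1.   -1.66]
```

View pics/c19.png

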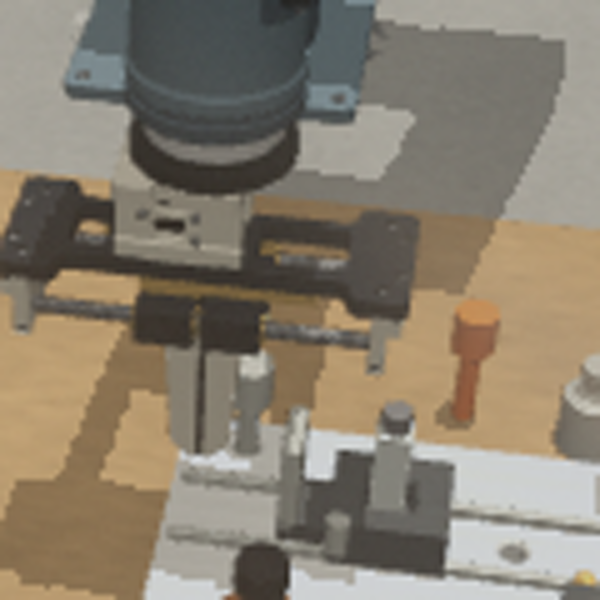

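```bash
python3 -m creep '[[[0,0,0.7,0,0,0,0],[0,0,1.4,0,0,0,0],[0,0,2,0,0,0,0],[0,0,2.4,0,0,0,0],[0,0,2.9,0,0,0,0],[0,0,3.5,0,0,0,0],[0,0,4.2,0,0,0,0],[0,0,5,0,0,0,0],[0,0,5.8,0,0,0,0],[0,0,6.6,0,0,0,0],[0,0,7.4,0,0,0,0],[0,0,8.2,0,0,0,0],[0,0,9,0,0,0,0],[0,0,9.8,0,0,0,0],[0,0,10.5,0,0,0,0],[0,0,11.1,0,0,0,0],[0,0,11.6,0,0,0,0],[0,0,12,0,0,0,0],[0,0,12,0,0,0,0]]]'; python3 go.py;python3 - <<'E'
from h import *
snap('scene','scene10');crop('scene10',290,120,410,250,4,'c20')
E
```

```text
time_s: 18.75
ee_pos: [0.5307, 0.1806, 0.0696]
tool_rot: [[-1.0, -0.001, -0.0], [-0.001, 1.0, -0.002], [0.0, -0.002, -1.0]]
contact_force: [-0.5, 1.0, 0.0]
grip_width: 0.0003
t 18.75 p [0.5307 0.1806 0.0696] xang -179.95 tilt [-3.0e-04 -1.9e-03 -1.0e+00] F [-0.45  0.99  0.01] w 0.0003 q [ 0.13  0.42  1.7  -0.    1.02 -1.44]
```

View pics/c20.png

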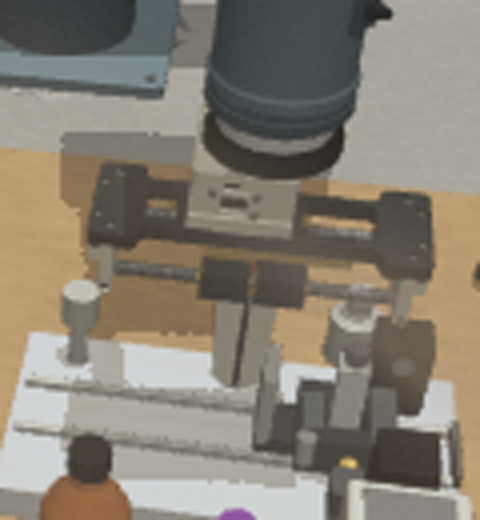

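```bash
python3 -m creep '[[[0,0,0.5,0,0,0,0],[0,0,1,0,0,0,0],[0,0,1.4,0,0,0,0],[0,0,1.8,0,0,0,0],[0,0,2.1,0,0,0,0],[0,0,2.4,0,0,0,0],[0,0,2.6,0,0,0,0],[0,0,2.6,0,0,0,0]]]'; python3 go.py;python3 - <<'E'
from h import *
snap('scene','scene11');crop('scene11',290,120,410,250,4,'c21')
E
```

```text
time_s: 19.6
ee_pos: [0.5307, 0.2043, 0.0696]
tool_rot: [[-1.0, -0.001, -0.001], [-0.001, 1.0, -0.005], [0.001, -0.005, -1.0]]
contact_force: [-0.8, -6.9, 0.7]
grip_width: 0.0004
t 19.6 p [0.5307 0.2043 0.0696] xang -179.97 tilt [-7.0e-04 -5.2e-03 -1.0e+00] F [-0.78 -6.92  0.71] w 0.0004 q [ 0.17  0.43  1.68 -0.01  1.03 -1.39]
```

View pics/c21.png

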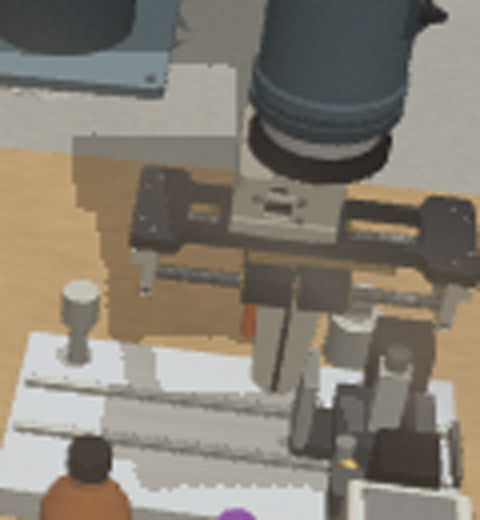

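7 N of resistance, so this is the detent. Continuing in small steps.

```bash
python3 -m creep '[[[0,0,0.2,0,0,0,0],[0,0,0.4,0,0,0,0],[0,0,0.5,0,0,0,0],[0,0,0.5,0,0,0,0]]]'; python3 go.py
```

```text
time_s: 20.05
ee_pos: [0.5307, 0.2111, 0.0695]
tool_rot: [[-1.0, -0.0, -0.0], [-0.0, 1.0, -0.002], [0.0, -0.002, -1.0]]
contact_force: [-1.1, -1.3, -1.1]
grip_width: 0.0002
t 20.05 p [0.5307 0.2111 0.0695] xang -179.97 tilt [-2.0e-04 -2.3e-03 -1.0e+00] F [-1.15 -1.25 -1.07] w 0.0002 q [ 0.18  0.44  1.67 -0.    1.03 -1.39]
```

```bash
python3 -m creep '[[[0,0,-1,0,0,0,0],[0,0,-2,0,0,0,0],[0,0,-3,-1,0,0,0],[0,0,-3,-4,0,0,0],[0,0,-3,-8,0,0,0],[0,0,-3,-12,0,0,0],[0,0,-7,-12,0,0,0],[0,0,-12,-12,0,0,0],[0,0,-17,-12,0,0,0],[0,0,-22,-12,0,0,0],[0,0,-27,-12,0,0,0],[0,0,-31,-12,0,0,0],[0,0,-31,-12,0,0,0],[0,0,-31,-12,0,0,0],[0,0,-31,-12,0,0,0]]]'; python3 go.py;python3 - <<'E'
from h import *
snap('scene','scene12');crop('scene12',290,150,410,250,6,'c22');snap('top','top12');crop('top12',135,140,295,300,4,'c23')
E
```

```text
time_s: 21.55
ee_pos: [0.531, -0.098, 0.1908]
tool_rot: [[-1.0, -0.0, 0.001], [-0.0, 1.0, -0.002], [-0.001, -0.002, -1.0]]
contact_force: [0.3, 0.6, -0.4]
grip_width: 0.0004
t 21.55 p [ 0.531  -0.098   0.1908] xang -179.97 tilt [ 9.0e-04 -1.8e-03 -1.0e+00] F [ 0.3   0.6  -0.35] w 0.0004 q [-0.39  0.26  1.6  -0.    1.28 -1.96]
```

View pics/c22.png

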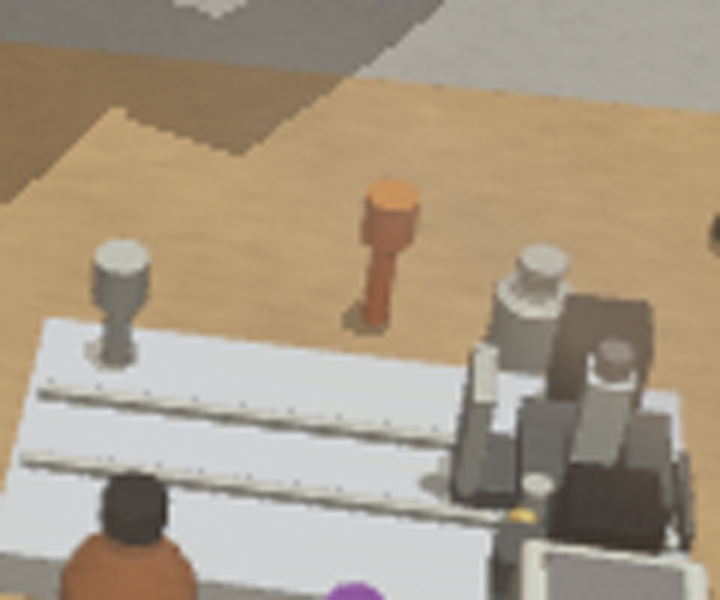

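View pics/c23.png

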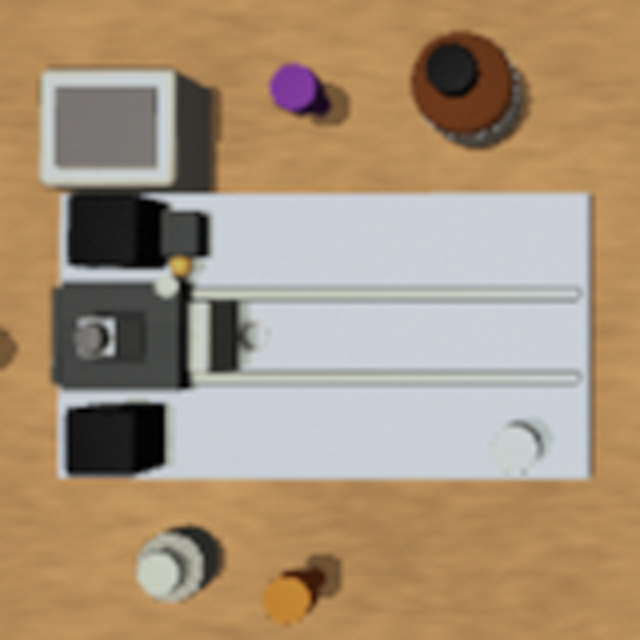

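View pics/top12.png

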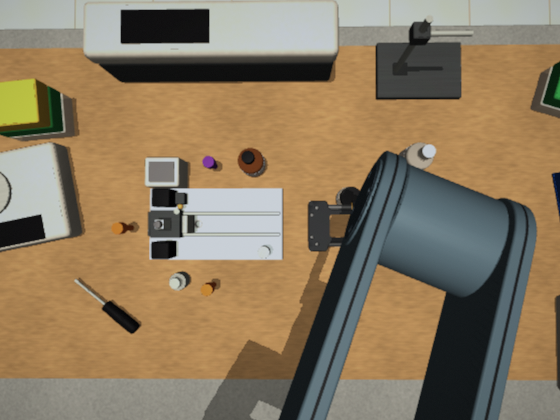

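```bash
python3 - <<'E'
from h import *
s=load('top12');g=np.array(s['frame']).astype(int).mean(2)
print(g[218:229,176:202].mean(0).astype(int))
for u in (182,183,187,188): print(u,onz(s,u,223.5,.089)[1].round(4))
print('cell stopper',onz(s,135+92.5/4-.4,140+338/4-.4,.108), 'expected pocket home',(.5312,.2031+.08))
print('pin head', onz(s,135+516/4-.4,140+446/4-.4,.082))
E
```

```text
[ 71  71  71  50  18  47 136 188 198 202 182 112  42  42  41  41  41  29
  71 108 119 148 174 192 204 202]
182 0.2353
183 0.2333
187 0.2255
188 0.2235
cell stopper [0.53063248 0.27664736 0.108     ] expected pocket home (0.5312, 0.2831)
pin head [0.47697253 0.07606963 0.082     ]
```

```bash
python3 - <<'E'
from h import *
crop('top12',140,200,200,250,12,'c24'); crop('scene12',360,190,420,250,10,'c25')
s=load('top12');S=load('scene12')
# expected outlines at home, upright centred
im=cv2.imread('pics/c24.png');im2=cv2.imread('pics/c25.png')
O=np.array([.5312,.2031]);h=.009
def P(sx,sy,z): return (O[0]-sy,O[1]+sx,z)
for pts,c in(([P(.08+a*h,b*h,.096) for a,b in((-1,-1),(1,-1),(1,1),(-1,1))],(0,0,255)),([P(.05+a*.06,-.028+b*.056,.054) for a,b in((0,0),(1,0),(1,1),(0,1))],(0,255,0)),([P(.025+a*.01,-.018+b*.036,.089) for a,b in((0,0),(1,0),(1,1),(0,1))],(255,0,0)),([P(.08+a*.011,b*.011,.054) for a,b in((-1,-1),(1,-1),(1,1),(-1,1))],(0,255,255))):
    for I,k,o,cam in((im,12,(140,200),s),(im2,10,(360,190),S)):
        q=np.array([(np.array(proj(cam,p))-o+.5)*k for p in pts]).astype(int); cv2.polylines(I,[q],True,c,1)
cv2.imwrite('pics/c24.png',im);cv2.imwrite('pics/c25.png',im2)
E
```

```text
(no output)
```

View pics/c24.png

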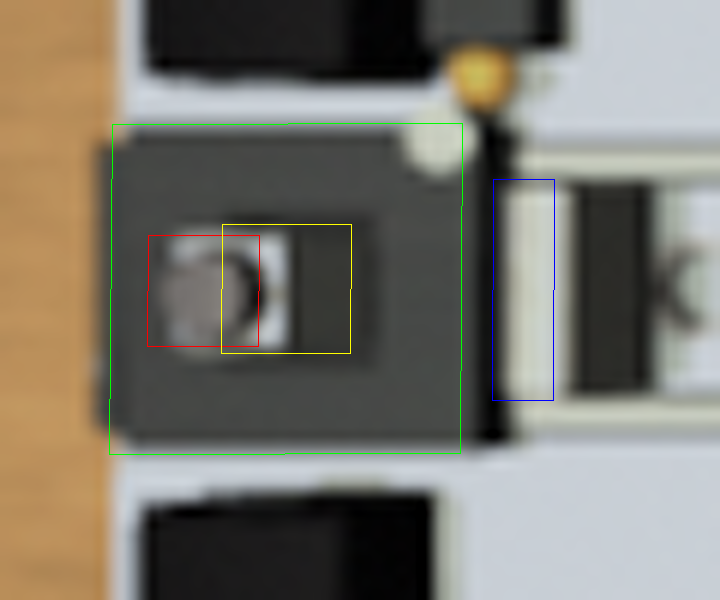

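View pics/c25.png

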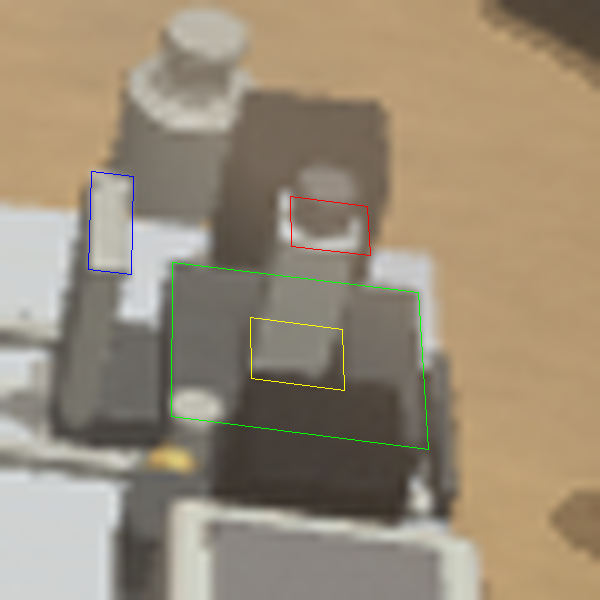

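```bash
python3 - <<'E'
from h import *
S=load('scene12')
for y in (.2831,.2815):
  for z in (.108,.112): print(y,z,(np.array(proj(S,(.5312,y,z)))-[360,190]+.5)*10)
S=load('scene0')
print((np.array(proj(S,(.5332,-.1824,.079)))-[180,170]+.5)*10); crop('scene0',180,170,240,230,10,'c26')
print('pin',(np.array(proj(S,(.5312,.2211,.082)))-[340,190]+.5)*10);crop('scene0',340,190,400,250,10,'c27')
E
```

```text
0.2831 0.108 [339.64165227 188.14740716]
0.2831 0.112 [342.91053193 175.35109534]
0.2815 0.108 [332.65490695 187.32211241]
0.2815 0.112 [335.90231099 174.52703411]
[274.38426877 259.19993837]
pin [256.17842586 237.60107822]
```

View pics/c26.png

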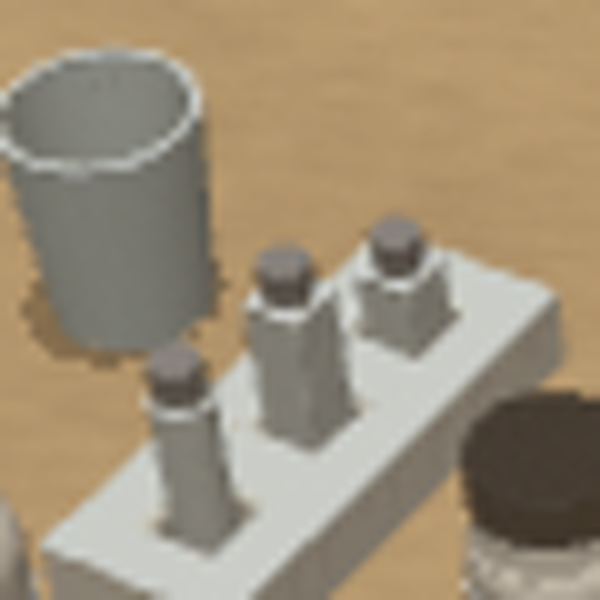

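View pics/c27.png

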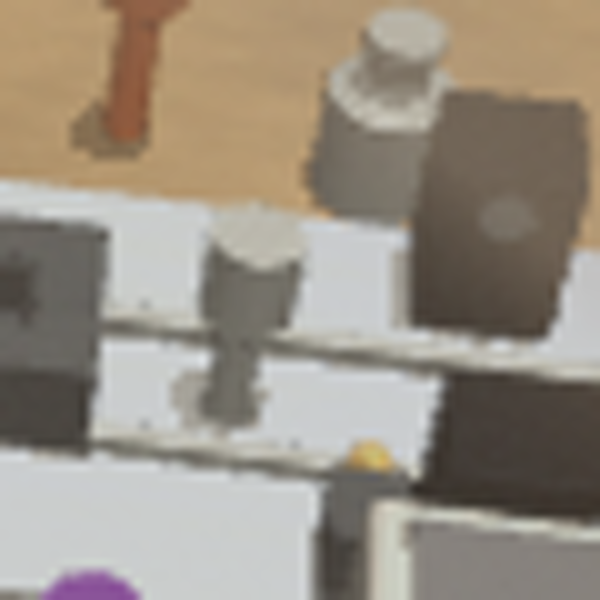

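```bash
python3 -c "
from rig import ctrl
print(ctrl.hand_in())"
```

```text
the job is handed in; nothing more can be done
None
```

The job is handed in at about 21.7 s of the 72 s. The lock pin is in the parking hole, the tall square cell is in the carriage's pocket, and the carriage is pushed home. The hand-in gives no verdict, so the checks below are my own measurements.

- **Carriage:** resistance rose to about 7 N at the detent, then fell to about 1 N. In the last pictures the plunger sits behind the carriage's bump. In the side ("scene") view the tab lies exactly on its expected home outline. In the top view it reads about 2.5 mm short. The pin's head also reads about 2 mm off in that view, so I put the gap down to camera bias.
- **Lock pin:** it stands upright in the parking hole, about 2 mm from nominal, which is within that same camera bias.
- **Cell:** it stands upright in the pocket, about 1.5 to 2 mm towards the rear of its 2 mm play by the side view; the top view put it up to about 4 mm back before the bias is allowed for. The stopper top measured 0.109 to 0.110 m just before the push, against 0.108 m expected, so it is 1 to 2 mm high at most. The depth I lowered it to also puts its foot no higher than about 37 mm, within the 40 mm limit.
- **Bystanders and robot:** I saw no bystander moved. In the last view the arm hid the rack and beaker, so those two were last clearly seen right after the cell was lifted out. The gripper was clear of everything, with the contact force reading noise only.

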